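# Clear the inspection plate and hold the loupe over the lens

### The arm

A 6-joint arm with a two-finger parallel gripper is mounted at the origin on a cart in front of the work surface, level with it; the furniture and walls round the work are solid. World frame = base frame: x ahead of the robot, y to its left, z up, the work surface at z = 0. Lengths are in m, angles in degrees, forces in N, time in s.
With the tool pointing down it reaches from about 0.25 to 0.725 m from the base axis. Payload 9.7 kg.
Tool frame: the origin (TCP) lies midway between the tips of the shut fingers; the grasp point (between the pads) lies 19 mm behind it; z points along the fingers, y is the direction in which the jaws open and shut (so a half turn about z gives the same grasp; the last joint's range is limited). The gripper opens to 85 mm and grips with 20 to 120 N. Pads are 22 mm wide; open, the fingers measure 114 mm over their backs; the gripper's body (76 mm by 85 mm) begins 54 mm behind the grasp point. The pads swing forward as they close: fully open they stand 13 mm farther back than shut.
Start: joints at [-73.052, 4.979, 10.078, 95.1, 0, 90], TCP at [0.16, -0.526, 0.231] pointing down, gripper open.
Joint ranges: [-179.16, 179.16], [-48.56, 103.87], [-65.8, 70.77], [-126.05, 130.52], [-82.76, 87.17], [-180, 180]. Speed limits (degrees/s): [127.2, 127.2, 147.25, 180, 180, 180].

### API

Orientations are given as [roll, pitch, yaw] about the fixed x, y, z axes, in that order (R = Rz(yaw) Ry(pitch) Rx(roll)).
In Python, from workcell import get_obs, camera, get_calibration, job_done gives the robot as it stands.
- The arm moves only by the tool play_rows, never from a script. Its argument "commands" is text: rows parted by semicolons, each of 5 numbers parted by spaces: the opening, from 0 (shut) to 1 (fully open), then the shift along the world's x, y, z in mm, then the turn about the world's z in degrees. A call has 1 to 10 rows; each row is the pose to reach, as a shift and turn from the pose commanded when the call began; what a row does not reach only later rows make up. A row lasts 1/12 s, in which the tool goes at most 41.7 mm and 7.16 degrees, less where a joint would pass 70% of its speed; a pose out of reach is approached as far as the arm can. A call with a gripper value outside its range is refused whole. The fingers move at their own pace and stop on an object; "force" is the grip in N (left out, the last holds). Time passes only in rows, so rows that repeat a pose let the fingers close. It gives the time, the measured TCP pose, the force and the opening at its end, in the units of the state.
- get_obs(): the state, without advancing time (a new reading comes with each control period).
- camera(name): name is "scene" or "top" or "wrist"; returns the picture (400x640x3 uint8, red, green, blue); there is no depth.
- get_calibration(name): a dict with "fx", "fy", "cx", "cy" (pixels), "eye" and "attitude" of the camera in the world; the wrist camera has in their place "mount" (4x4, takes a point from camera to tool coordinates, whose origin is the TCP and whose axes are the flange's). Camera axes: x right, y down, z forward; pixel columns grow to the right and rows downward; lengths in m; the calibration is good to about 2 mm. A picture is of the moment at which its call begins: read the wrist's pose just before it. get_calibration takes no time and is no camera call.
- job_done(): hands the job in, once; it reports no verdict.
The state is a dict: "time": time; "q": joint angles; "qd": joint speeds; "joint_efforts": joint torques, N m; "ee_pos": TCP position; "tcp_rot": TCP orientation; "wrist_force": force on the tool from outside, world axes, zero at the start; "torque": the same for the moment, N m; "opening": finger opening in m.
Only numpy, scipy, OpenCV 4.12 (cv2) and the standard library are available. Lean on these libraries where they do the work, as an engineer would, in place of code of your own. Each camera call takes 0.05 s, during which the arm holds its last target.

### The job

Two wooden offcuts lie on the inspection plate beside the lens: first put both into the open scrap tray and leave the lens lying where it is. Then pick up the eye loupe on the other side of the bench unit (the one nearer to you; a second one stands far back on the right) and carry it across without knocking over or pushing away anything that stands about. Finish while still holding it in the gripper: upright and still, centred over the lens on the plate, about 15 mm above it and never touching it; do not put it down or let go.

Things in the scene. Friction and masses are not known exactly. Their poses are not given: they have to be found in the camera images.
- plate: Inspection plate: flat aluminium slab with a black rubber pad, 260 mm along its x, 120 mm along its y, top at 20 mm above the table; fixed, left (+y) of the bench unit; a thin hooked stand rises a little way behind its far end. Origin at the centre of its underside.
- lens: Loose trial lens lying flat on the plate: white ring 42 mm in diameter with a small dark grip tab, 50 mm over the tab, 8.5 mm thick. Origin on its underside, in the middle of its 50 mm length; the tab is at -x. Weighs about 40 g and slides if pushed.
- lens_top (a point): Centre of the ring and glass of that lens, on its upper face (28.5 mm above the table); z up. The loupe is to hover over this point.
- scrap_tray: Open scrap tray, grey plastic, 130 mm along its x, 110 mm along its y, 55 mm high, walls and floor 4 mm thick; fixed on the table beside the plate. Origin at the centre of its underside.
- tray_mouth (a point): Centre of the tray's mouth, at rim height, 55 mm above the table.
- block_offcut: The stepped block offcut itself; origin at the centre of its underside, same axes as block_center.
- block_center (a point): Centre (12 mm above its underside) of the stepped offcut of light wood lying on the plate: 40 mm along its x, 24 mm along its y, 24 mm high over the 24 mm long thick part at its -x side (centred 8 mm to -x), 14 mm high on the rest; about 20 g. z up.
- dowel_offcut: The dowel stub itself; origin at the centre of its underside.
- dowel_center (a point): Centre (half-way up) of the dowel stub standing on end on the plate: wood, round, 26 mm in diameter, 26 mm high; about 15 g.
- loupe: The eye loupe itself; origin at the centre of its underside, z up.
- loupe_center (a point): Point on the axis of the standing eye loupe, 20 mm above its underside, z up. Black tapered round body, 39 mm in diameter at the foot, narrower towards the white top rim, 40 mm high; about 50 g. It stands on the table right (-y) of the bench unit, just outside the loop of black lead, x 0.46 to 0.55; a second, fixed loupe far back at x 0.77, y -0.66 is not meant. Its foot stays downward when it is held over the lens.
- carton_center (a point): Centre (half-way up) of the upright brown carton, 62 x 61 x 94 mm high, light and loose, standing in front of the bench unit; leave it alone.
- bottle_center (a point): Centre (half-way up) of the amber dropper bottle, 32 mm in diameter, 102 mm high, loose, standing in front of the bench unit; leave it alone.
- viewer_center (a point): Centre (half-way up) of the small slide viewer, 30 x 34 x 66 mm high, loose, standing between the bench unit and the black lead; leave it alone.
- spare_lens_center (a point): Centre of a spare lens with a black ring, 50 mm in diameter, 8 mm thick, lying on the table to the right, loose; not the one to look at, leave it alone. The bench unit between the loupe and the plate is fixed, spans x 0.48 to 0.89 and y -0.21 to 0.11, and is up to 0.24 m high.

How it is judged (in metres and radians):
On the way:
1. both offcuts lie in the scrap tray, let go (x of block_center in the frame of scrap_tray between -0.062 and 0.062 m and y of block_center in the frame of scrap_tray between -0.052 and 0.052 m and z of block_center in the frame of scrap_tray between 0 and 0.055 m and contact force between each of block_offcut, dowel_offcut and the fingers below 0.05 N and x of dowel_center in the frame of scrap_tray between -0.062 and 0.062 m and y of dowel_center in the frame of scrap_tray between -0.052 and 0.052 m and z of dowel_center in the frame of scrap_tray between 0 and 0.055 m), for 0.2 s.
At the end, for the whole second after the job is handed in: Both offcuts lie in the scrap tray; the lens lies on the plate within 15 mm of where it was; the loupe is held by the fingers, still, upright within 0.15 rad, its axis within 10 mm of the lens's centre and its foot 3 to 30 mm above the lens's upper face, touching neither lens nor plate (all of step 1 and linear speed of each of block_offcut, dowel_offcut below 0.03 m/s and z of lens in the frame of plate above 0.014 m and distance of lens from where it was at the start of the episode below 0.015 m and horizontal distance between loupe_center and lens_top below 0.01 m and z of loupe_center in the frame of lens_top between 0.023 and 0.05 m and angle between loupe_center's own z axis and vertical below 0.15 rad and contact force between loupe and the fingers above 0.5 N and linear speed of loupe below 0.02 m/s and contact force between loupe and lens below 0.02 N and contact force between loupe and plate below 0.02 N); the arm keeps its last pose, push and grip.
It fails at once if the lens on the plate is shifted by more than 15 mm (distance of lens from where it was at the start of the episode above 0.015 m).
It fails at once if the loupe presses on the lens (contact force between loupe and lens above 0.5 N).
It fails at once if the carton, dropper bottle, slide viewer or spare lens is knocked more than 25 mm from its place or tipped over (distance of any of carton_center, bottle_center, viewer_center, spare_lens_center from where it was at the start of the episode above 0.025 m or angle between any of carton_center, bottle_center, viewer_center, spare_lens_center's own z axis and vertical above 0.5 rad).
It also fails if it takes over 72 s, if anything falls off the work surface, if the arm or the gripper's body presses on something with over 40 N, if the wrist force passes 120 N, or if a joint passes its speed limit or range.

## Working session

There is one attempt and no reset: what is moved stays moved. The work goes in short steps, Python scripts to look and compute and a tool call to move; the robot and the scene stay as the last step left them, time stands still between calls to the robot, and variables do not carry over. Pictures are saved under pics/ and viewed, and the job is handed in when it is done.

Besides the shell and the picture viewer there is one more tool, called after "Emit:" by a JSON object that holds its "api" and its "payload". play_rows: Moves the arm, as the interface text tells. Its arguments: {"type":"object","properties":{"commands":{"type":"string"},"force":{"type":"number"}},"required":["commands"]}

```bash
mkdir -p pics; ls; python3 - <<'E'
from workcell import *
import cv2
print(get_obs())
for n in ("scene","top","wrist"):
    print(n,get_calibration(n))
    cv2.imwrite(f"pics/{n}0.png",camera(n)[:,:,::-1])
E
```

```text
pics
{'time': 0.0, 'q': array([-7.30501575e+01,  5.01194549e+00,  1.00329857e+01,  9.50994935e+01,
        2.42496599e-04,  8.99996233e+01]), 'qd': array([ 0.00039313, -0.01219762, -0.05416294,  0.04506839,  0.04086558,
        0.03096728]), 'joint_efforts': array([ 1.93938315e-03, -5.20387745e+01,  4.64801466e+01,  1.63292029e-02,
        8.24206631e-05,  8.86342860e-06]), 'ee_pos': array([ 0.16027605, -0.52588131,  0.23056181]), 'tcp_rot': array([-1.79921547e+02, -2.43012186e-04,  1.69502189e+01]), 'wrist_force': array([-0.56121397, -0.0945411 ,  0.41104505]), 'torque': array([-0.00268526,  0.00679793,  0.02544862]), 'opening': 0.08548670019692987}
scene {'fx': 411.7686113614566, 'fy': 411.7686113614566, 'cx': 320.0917793111935, 'cy': 209.9091993871808, 'eye': array([-0.01535459,  0.71029448,  0.96208196]), 'attitude': array([-1.32726419e+02,  6.66435206e-02, -1.46700826e+02])}
top {'fx': 454.26290613595813, 'fy': 454.26290613595813, 'cx': 327.4072760598861, 'cy': 200.07423260377814, 'eye': array([ 0.30493294, -0.08884582,  1.7757477 ]), 'attitude': array([-173.42016839,   -0.71776315,  -89.43583802])}
wrist {'fx': 318.1314396558617, 'fy': 318.1314396558617, 'cx': 311.7069085379615, 'cy': 205.87599627704378, 'mount': array([[ 1.35226281e-04, -9.47411829e-01, -3.20016886e-01,
         8.25569452e-02],
       [ 9.99999963e-01,  5.20481723e-05,  2.68470901e-04,
        -2.63842380e-04],
       [-2.37696214e-04, -3.20016910e-01,  9.47411801e-01,
        -1.42682597e-01],
       [ 0.00000000e+00,  0.00000000e+00,  0.00000000e+00,
         1.00000000e+00]])}
```

View pics/scene0.png

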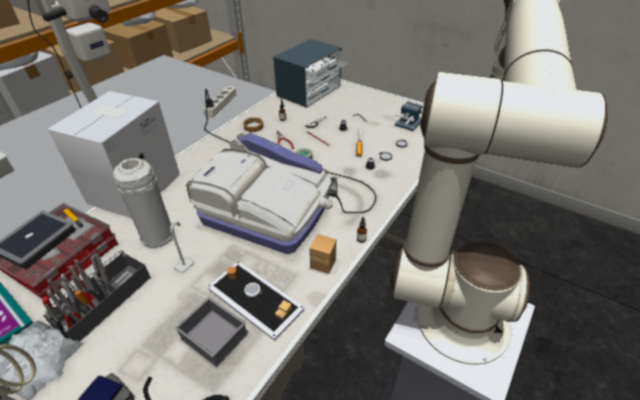

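View pics/top0.png

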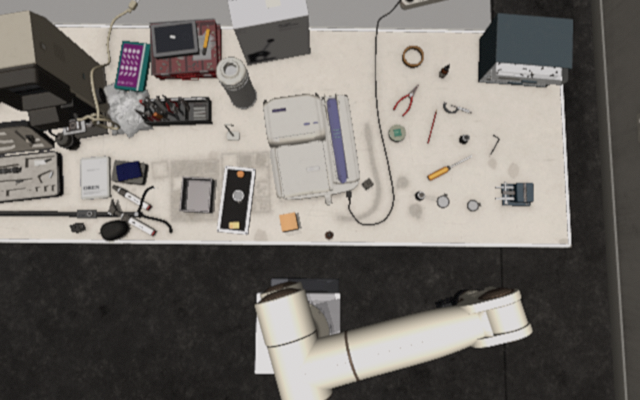

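View pics/wrist0.png

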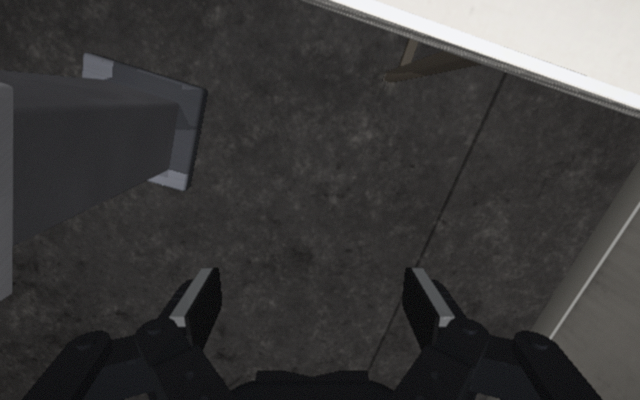

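```bash
cat > h.py <<'E'
import numpy as np, cv2
from scipy.spatial.transform import Rotation as Ro
from workcell import *
def campose(n,obs=None):
    c=get_calibration(n)
    if n!="wrist": return c,Ro.from_euler('xyz',c['attitude'],degrees=True).as_matrix(),np.array(c['eye'])
    o=obs or get_obs()
    R=Ro.from_euler('xyz',o['tcp_rot'],degrees=True).as_matrix()
    m=c['mount']; return c,R@m[:3,:3],R@m[:3,3]+o['ee_pos']
def ray(n,uv,z,obs=None):
    c,R,e=campose(n,obs); uv=np.atleast_2d(uv).astype(float)
    d=np.c_[(uv[:,0]-c['cx'])/c['fx'],(uv[:,1]-c['cy'])/c['fy'],np.ones(len(uv))]@R.T
    return e+d*((z-e[2])/d[:,2])[:,None]
def proj(n,P,obs=None):
    c,R,e=campose(n,obs); q=(np.atleast_2d(P)-e)@R
    return np.c_[c['cx']+c['fx']*q[:,0]/q[:,2],c['cy']+c['fy']*q[:,1]/q[:,2]]
def snap(n,name):
    o=get_obs(); im=camera(n)[:,:,::-1].copy(); cv2.imwrite(f"pics/{name}.png",im); return o,im
E
python3 - <<'E'
from h import *
np.set_printoptions(precision=3,suppress=True)
for k,uv,z in [("plateLens",(238,197),.028),("dowel",(240,175),.026),("block",(236,228),.024),("tray",(197,195),.05),("loupe",(420,196),.04),("carton",(289,221),.094),("bottle",(329,235),.1),("viewer",(367,184),.066),("lens2",(443,201),.01),("spare",(474,206),.01)]: print(k,ray("top",uv,z)[0])
for k,uv,z in [("lens",(252,290),.028),("dowel",(232,272),.013),("block",(284,309),.02),("loupe",(370,163),.02)]: print(k,ray("scene",uv,z)[0])
im=cv2.imread("pics/top0.png"); a=im[150:250,170:270]; b=im[150:250,350:500]
cv2.imwrite("pics/c1.png",cv2.resize(np.hstack([a,b]),None,fx=3.2,fy=3.2,interpolation=cv2.INTER_CUBIC))
im=cv2.imread("pics/scene0.png"); cv2.imwrite("pics/c2.png",cv2.resize(im[240:370,160:350],None,fx=4,fy=4,interpolation=cv2.INTER_CUBIC))
cv2.imwrite("pics/c3.png",cv2.resize(im[100:260,280:440],None,fx=3.7,fy=3.7,interpolation=cv2.INTER_CUBIC))
E
```

```text
plateLens [0.515 0.237 0.028]
dowel [0.601 0.232 0.026]
block [0.395 0.242 0.024]
tray [0.518 0.389 0.05 ]
loupe [ 0.525 -0.466  0.04 ]
carton [0.42  0.033 0.094]
bottle [ 0.369 -0.115  0.1  ]
viewer [ 0.566 -0.259  0.066]
lens2 [ 0.51  -0.563  0.01 ]
spare [ 0.492 -0.684  0.01 ]
lens [0.519 0.241 0.028]
dowel [0.618 0.216 0.013]
block [0.412 0.238 0.02 ]
loupe [ 0.531 -0.469  0.02 ]
```

View pics/c1.png

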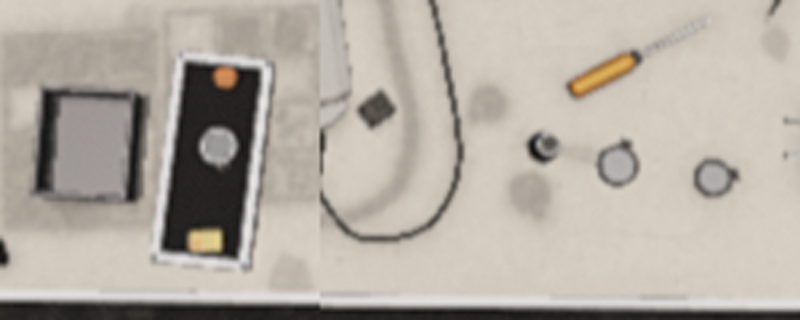

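View pics/c2.png

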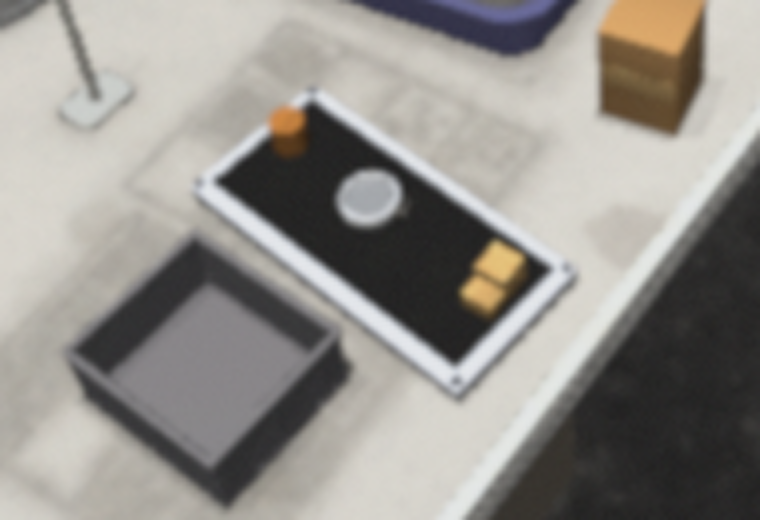

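View pics/c3.png

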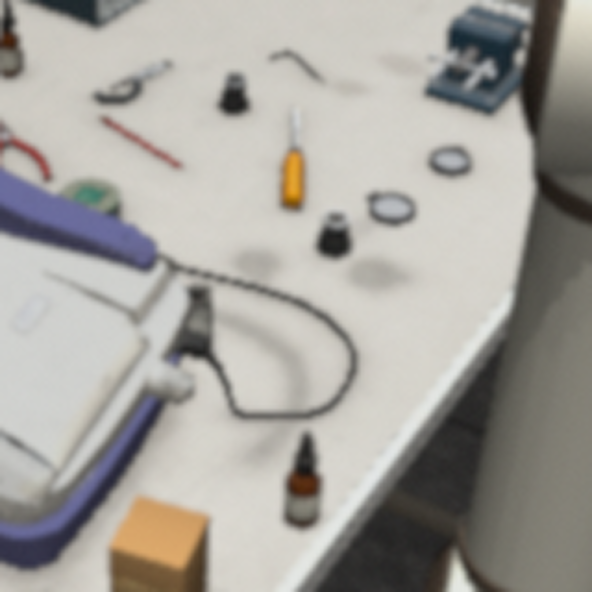

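Emit:
{"api": "play_rows", "payload": {"commands": "1 15 25 15 6; 1 33 55 30 13; 1 50 90 40 20; 1 70 125 40 27; 1 90 160 40 34; 1 110 195 40 41; 1 125 232 40 48; 1 140 268 40 55; 1 150 305 40 62; 1 160 342 40 69"}}

```text
time: 0.98
ee_pos: [0.3204, -0.1823, 0.2711]
tcp_rot: [180.0, -0.0, 86.3]
wrist_force: [0.1, -0.1, 0.1]
opening: 0.0855
```

Emit:
{"api": "play_rows", "payload": {"commands": "1 5 40 0 4; 1 10 80 0 4; 1 15 120 0 4; 1 25 158 0 4; 1 40 195 0 4; 1 60 230 0 4; 1 85 262 -5 4; 1 110 295 -15 4; 1 140 322 -20 4; 1 165 350 -25 4"}}

```text
time: 1.82
ee_pos: [0.4864, 0.168, 0.2453]
tcp_rot: [-180.0, 0.0, 90.0]
wrist_force: [0.4, -0.9, 0.6]
opening: 0.0853
```

Emit:
{"api": "play_rows", "payload": {"commands": "1 10 30 -5 0; 1 15 50 -10 0; 1 15 50 -10 0; 1 15 50 -10 0"}}

```text
time: 2.15
ee_pos: [0.5, 0.2166, 0.2352]
tcp_rot: [-179.9, 0.1, 90.1]
wrist_force: [0.4, 0.4, -0.1]
opening: 0.0851
```

```bash
python3 - <<'E'
from h import *
o,im=snap("wrist","w1"); print(o['ee_pos'],o['tcp_rot'],o['q'],o['time'])
E
```

```text
[0.50004477 0.21655757 0.23519047] [-1.79883863e+02  5.79771251e-02  9.00508487e+01] [ 2.34200376e+01  4.49820317e+00  1.00009711e+01  9.56323753e+01
 -7.15463388e-03  1.13369256e+02] 2.15
```

View pics/w1.png

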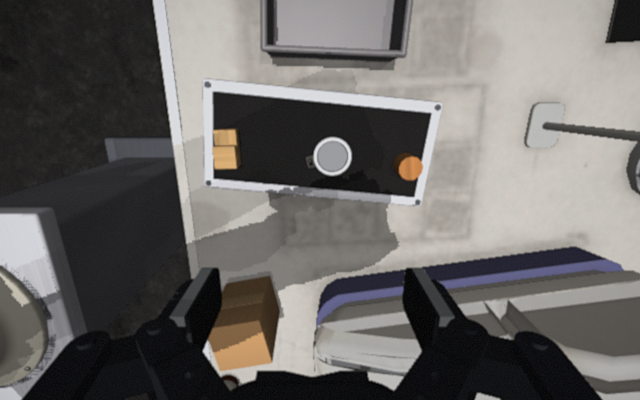

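```bash
cat > m.py <<'E'
from h import *
np.set_printoptions(precision=4,suppress=True)
def cont(mask,amin=30):
    cs,_=cv2.findContours(mask.astype(np.uint8),cv2.RETR_EXTERNAL,cv2.CHAIN_APPROX_NONE)
    return sorted([c for c in cs if cv2.contourArea(c)>amin],key=cv2.contourArea)[::-1]
E
python3 - <<'E'
from m import *
im=cv2.imread("pics/w1.png"); o=get_obs()
h=cv2.cvtColor(im,cv2.COLOR_BGR2HSV)
roi=np.zeros(im.shape[:2],bool); roi[95:190,212:425]=1
H,S,V=h[...,0],h[...,1],h[...,2]
for c in cont((S>90)&(V>60)&(H<35)&roi):
    p=ray("wrist",c[:,0],.044,o)[:,:2].astype(np.float32); print("wood",cv2.boundingRect(c),cv2.contourArea(c),cv2.minAreaRect(p),h[c[:,0,1],c[:,0,0]].mean(0))
roi2=np.zeros_like(roi); roi2[125:185,285:365]=1
for c in cont((V>110)&(S<60)&roi2,200):
    p=ray("wrist",c[:,0],.0285,o)[:,:2].astype(np.float32); print("lens",cv2.boundingRect(c),cv2.minEnclosingCircle(p),cv2.fitEllipse(p))
print("plate",ray("wrist",[(208,85),(438,107),(418,202),(208,183)],.02,o)[:,:2])
print("tray rim lower corners",ray("wrist",[(262,50),(408,55)],.055,o)[:,:2])
print("stand base",ray("wrist",[(545,125)],0,o))
cv2.imwrite("pics/w1c.png",cv2.resize(im[80:210,200:450],None,fx=3.2,fy=3.2,interpolation=cv2.INTER_CUBIC))
E
```

```text
wood (213, 128, 27, 42) 919.5 ((0.4092225432395935, 0.2481745332479477), (0.026985827833414078, 0.042716823518276215), 0.011980883777141571) [ 16.936 112.912 111.376]
wood (398, 153, 25, 28) 502.0 ((0.6046625375747681, 0.22944743931293488), (0.025475384667515755, 0.030209530144929886), 4.971465110778809) [ 13.1154 143.2949 107.4744]
lens (313, 137, 39, 39) ((0.5224548578262329, 0.23772288858890533), 0.021607670933008194) ((0.5224073529243469, 0.2377142608165741), (0.04181932285428047, 0.04223528131842613), 29.811922073364258)
plate [[0.3905 0.3117]
 [0.6358 0.2895]
 [0.6258 0.182 ]
 [0.3794 0.2051]]
tray rim lower corners [[0.4542 0.3405]
 [0.589  0.3363]]
stand base [[0.7695 0.2691 0.    ]]
```

View pics/w1c.png

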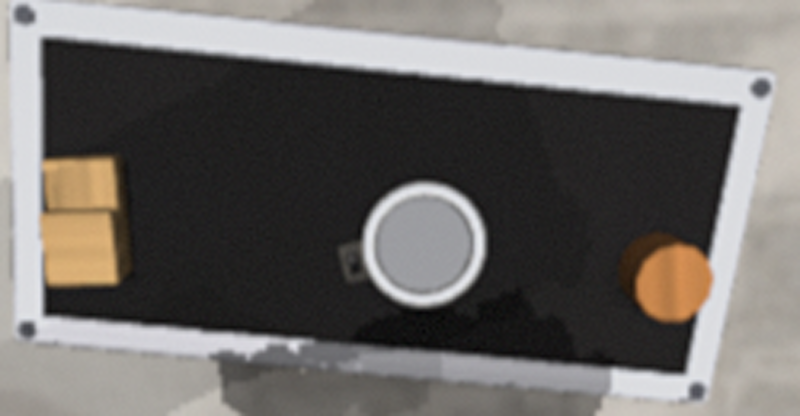

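```bash
python3 - <<'E'
from m import *
o=get_obs()
print(ray("wrist",[(213.8,145.6),(235.5,145.6),(236,168.8),(214,169),(224.8,157.3)],.044,o)[:,:2])
print(ray("wrist",[(214,129),(237,129)],.034,o)[:,:2])
print(ray("wrist",[(410.3,168.4),(398.3,168),(422.5,168),(410,156.5),(410,181)],.046,o)[:,:2])
E
```

```text
[[0.3978 0.2516]
 [0.4204 0.2516]
 [0.4191 0.227 ]
 [0.3955 0.2268]
 [0.4082 0.2394]]
[[0.3966 0.2676]
 [0.4209 0.2676]]
[[0.6045 0.2279]
 [0.5918 0.2284]
 [0.6174 0.2284]
 [0.603  0.2406]
 [0.6056 0.2142]]
```

Emit:
{"api": "play_rows", "payload": {"commands": "0.8 -35 8 -10 0; 0.8 -70 16 -30 0; 0.8 -92 23 -60 0; 0.8 -92 23 -100 0; 0.8 -92 23 -140 0; 0.8 -92 23 -170 0; 0.8 -92 23 -190 0; 0.8 -92 23 -205 0; 0.8 -92 23 -210 0; 0.8 -92 23 -210 0", "force": 30}}

```text
time: 3.03
ee_pos: [0.4079, 0.2378, 0.0259]
tcp_rot: [-180.0, 0.0, 89.9]
wrist_force: [-0.1, 0.6, 0.7]
opening: 0.0685
```

```bash
python3 - <<'E'
from h import *
o,im=snap("wrist","w2"); print(o['ee_pos'],o['wrist_force'])
E
```

```text
[0.4078714  0.2378068  0.02588105] [-0.05661814  0.57561049  0.65381686]
```

View pics/w2.png

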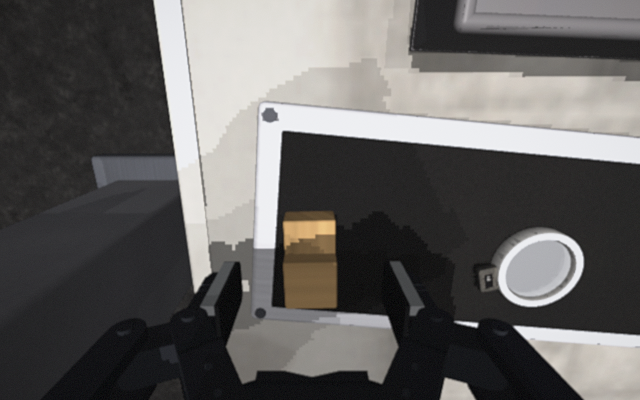

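Emit:
{"api": "play_rows", "payload": {"commands": "0 0 1 0 0; 0 0 1 0 0; 0 0 1 0 0; 0 0 1 0 0; 0 0 1 0 0; 0 0 1 0 0; 0 0 1 10 0; 0 0 1 35 0; 0 0 1 70 0; 0 0 1 85 0", "force": 30}}

```text
time: 3.92
ee_pos: [0.409, 0.2403, 0.1155]
tcp_rot: [179.8, -0.1, 90.0]
wrist_force: [0.1, 0.2, 1.0]
opening: 0.0233
```

```bash
python3 - <<'E'
from h import *
o,im=snap("wrist","w3"); print(o['ee_pos'],o['opening'])
E
```

```text
[0.40903264 0.24034251 0.11554052] 0.023283335217156552
```

View pics/w3.png

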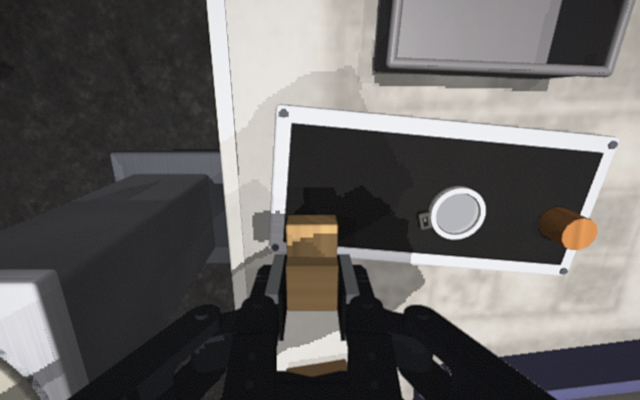

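Emit:
{"api": "play_rows", "payload": {"commands": "0 20 33 0 0; 0 40 66 0 0; 0 60 99 0 0; 0 80 130 0 0; 0 91 148 0 0; 0 91 148 -30 0; 0 91 148 -60 0; 0 91 148 -75 0; 0 91 148 -75 0; 0.5 91 148 -75 0"}}

```text
time: 4.8
ee_pos: [0.4989, 0.3876, 0.036]
tcp_rot: [-179.9, 0.1, 90.0]
wrist_force: [-0.0, -0.2, 0.1]
opening: 0.0341
```

Emit:
{"api": "play_rows", "payload": {"commands": "0.55 0 0 0 0; 0.55 0 0 0 0; 0.55 0 0 0 0; 0.55 0 0 20 0; 0.55 0 0 60 0; 0.55 0 -20 90 0; 0.7 10 -50 110 0; 0.8 20 -80 110 0; 0.8 20 -80 110 0; 0.8 20 -80 110 0"}}

```text
time: 5.63
ee_pos: [0.5202, 0.3068, 0.148]
tcp_rot: [179.9, -0.1, 89.8]
wrist_force: [-1.0, -0.2, -0.2]
opening: 0.0682
```

```bash
python3 - <<'E'
from m import *
o,im=snap("wrist","w4"); print(o['ee_pos'],o['opening'],o['wrist_force'])
h=cv2.cvtColor(im,cv2.COLOR_BGR2HSV); H,S,V=h[...,0],h[...,1],h[...,2]
for c in cont((S>120)&(V>60)&(H<35)&(np.arange(640)[None]>200)):
    print(cv2.boundingRect(c),cv2.contourArea(c),cv2.minEnclosingCircle(ray("wrist",c[:,0],.046,o)[:,:2].astype(np.float32)))
E
```

```text
[0.5202 0.3068 0.148 ] 0.0681571345883142 [-1.0495 -0.2053 -0.2393]
```

View pics/w4.png

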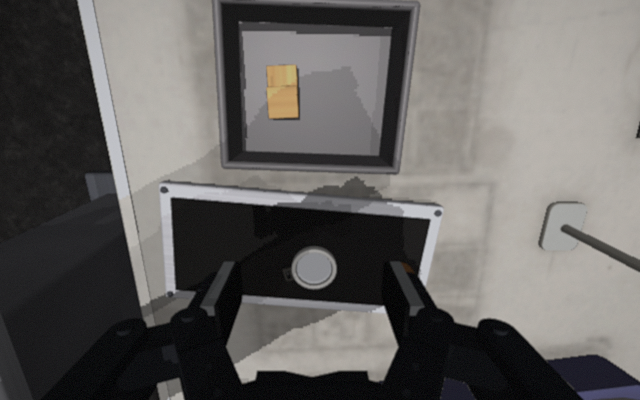

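Emit:
{"api": "play_rows", "payload": {"commands": "0.55 25 -20 0 0; 0.55 50 -45 0 0; 0.55 75 -70 0 0; 0.55 84 -79 -5 0; 0.55 84 -79 -30 0; 0.55 84 -79 -55 0; 0.55 84 -79 -65 0; 0.55 84 -79 -65 0"}}

```text
time: 6.35
ee_pos: [0.6014, 0.2292, 0.078]
tcp_rot: [-179.7, 0.1, 90.0]
wrist_force: [-0.8, -0.0, 0.8]
opening: 0.0468
```

```bash
python3 - <<'E'
from m import *
o,im=snap("wrist","w5"); print(o['ee_pos'],o['opening'],o['wrist_force'])
h=cv2.cvtColor(im,cv2.COLOR_BGR2HSV); H,S,V=h[...,0],h[...,1],h[...,2]
for c in cont((S>120)&(V>60)&(H<35)&(np.arange(640)[None]>200)):
    print(cv2.boundingRect(c),cv2.contourArea(c),cv2.minEnclosingCircle(ray("wrist",c[:,0],.046,o)[:,:2].astype(np.float32)))
E
```

```text
[0.6014 0.2292 0.078 ] 0.04683695440595989 [-0.7702 -0.044   0.7764]
(296, 221, 42, 40) 1192.5 ((0.6045551300048828, 0.2302117794752121), 0.013279340229928493)
```

View pics/w5.png

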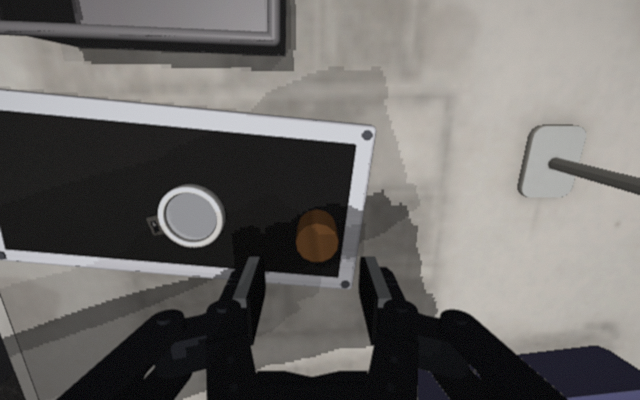

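Emit:
{"api": "play_rows", "payload": {"commands": "0.55 2 1 -20 0; 0.55 2 1 -40 0; 0.55 2 1 -52 0; 0.55 2 1 -53 0; 0 2 1 -53 0; 0 2 1 -53 0; 0 2 1 -53 0; 0 2 1 -53 0; 0 2 1 -53 0; 0 2 1 -53 0", "force": 30}}

```text
time: 7.23
ee_pos: [0.6061, 0.2302, 0.03]
tcp_rot: [179.9, -0.1, 89.9]
wrist_force: [-0.9, 0.6, 6.3]
opening: 0.0243
```

Emit:
{"api": "play_rows", "payload": {"commands": "0 0 0 15 0; 0 0 0 45 0; 0 0 0 85 0; 0 -5 10 100 0; 0 -20 40 100 0; 0 -35 75 100 0; 0 -50 110 100 0; 0 -60 140 100 0; 0 -65 165 100 0; 0 -65 165 100 0"}}

```text
time: 8.07
ee_pos: [0.5387, 0.3991, 0.1283]
tcp_rot: [180.0, -0.1, 90.2]
wrist_force: [0.3, 0.5, -0.4]
opening: 0.025
```

```bash
python3 - <<'E'
from m import *
o,im=snap("wrist","w6"); print(o['ee_pos'],o['opening'],o['wrist_force'])
E
```

```text
[0.5387 0.3991 0.1283] 0.024989159396674343 [ 0.2918  0.5001 -0.3556]
```

View pics/w6.png

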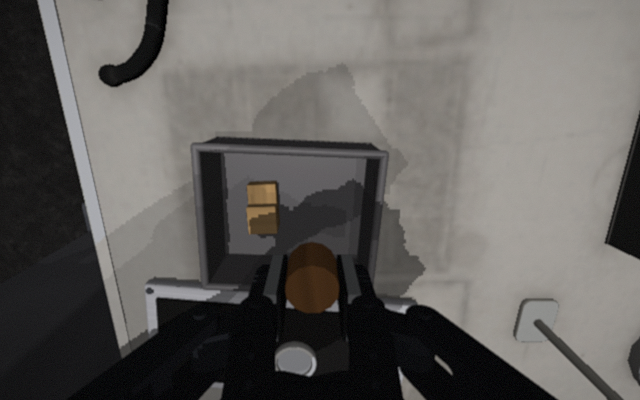

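Emit:
{"api": "play_rows", "payload": {"commands": "0 5 -5 -30 0; 0 5 -5 -60 0; 0 5 -5 -78 0; 0 5 -5 -80 0; 0.45 5 -5 -80 0; 0.45 5 -5 -80 0; 0.45 5 -5 -80 0; 0.45 5 -5 -50 0; 0.5 5 -5 -10 0; 0.6 -10 -40 20 0"}}

```text
time: 8.95
ee_pos: [0.5341, 0.3631, 0.1476]
tcp_rot: [179.8, -0.2, 90.1]
wrist_force: [1.3, 0.4, 1.0]
opening: 0.0506
```

Emit:
{"api": "play_rows", "payload": {"commands": "0.8 -10 -25 10 0; 0.8 -20 -50 20 0; 0.8 -20 -50 20 0; 0.8 -20 -50 20 0"}}

```text
time: 9.28
ee_pos: [0.5131, 0.3093, 0.1672]
tcp_rot: [179.8, -0.1, 89.9]
wrist_force: [0.6, 0.3, 0.7]
opening: 0.0685
```

```bash
python3 - <<'E'
from m import *
o,im=snap("wrist","w7"); print(o['ee_pos'],o['opening'],o['wrist_force'],o['q'],o['time'])
h=cv2.cvtColor(im,cv2.COLOR_BGR2HSV); H,S,V=h[...,0],h[...,1],h[...,2]
for c in cont((V>105)&(S<60)&(np.indices(V.shape)[0]>185),300):
    p=ray("wrist",c[:,0],.0285,o)[:,:2].astype(np.float32); print("lens?",cv2.boundingRect(c),cv2.minEnclosingCircle(p))
E
```

```text
[0.5131 0.3093 0.1672] 0.06853999396067754 [0.5798 0.2622 0.6552] [ 31.0824  10.6394   9.2579  88.3444   0.0027 121.2089] 9.2833
lens? (134, 186, 506, 191) ((0.6196327209472656, 0.20389387011528015), 0.29089832305908203)
lens? (227, 286, 171, 91) ((0.5127706527709961, 0.14484281837940216), 0.09538336098194122)
lens? (300, 243, 42, 38) ((0.5222192406654358, 0.2388983815908432), 0.021114196628332138)
lens? (0, 319, 19, 60) ((0.17393851280212402, 0.13255175948143005), 0.041547901928424835)
```

View pics/w7.png

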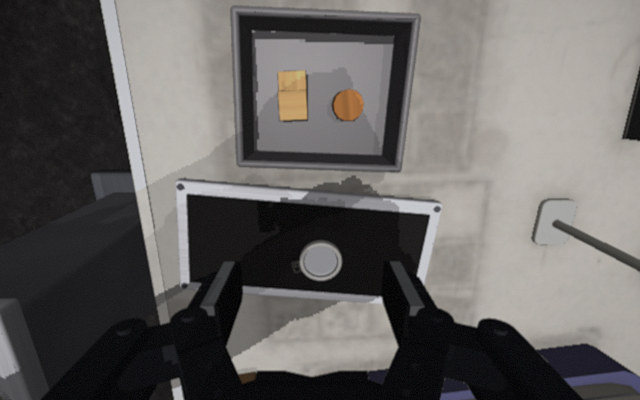

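Emit:
{"api": "play_rows", "payload": {"commands": "0.8 -15 -20 30 0; 0.8 -30 -45 60 0; 0.8 -50 -75 90 0; 0.8 -75 -105 103 0; 0.8 -100 -135 103 0; 0.8 -125 -165 103 0; 0.8 -150 -195 103 0; 0.8 -165 -230 103 0; 0.8 -175 -268 103 0; 0.8 -180 -308 103 0"}}

```text
time: 10.17
ee_pos: [0.3315, 0.0013, 0.2677]
tcp_rot: [179.9, -0.0, 90.1]
wrist_force: [1.9, 0.5, -0.0]
opening: 0.0678
```

Emit:
{"api": "play_rows", "payload": {"commands": "0.8 -5 -40 0 0; 0.8 -7 -80 0 0; 0.8 -7 -120 0 0; 0.8 -5 -160 0 0; 0.8 5 -198 0 0; 0.8 20 -235 0 0; 0.8 40 -270 0 0; 0.8 60 -305 -5 0; 0.8 80 -340 -15 0; 0.8 100 -375 -25 0"}}

```text
time: 11.0
ee_pos: [0.4341, -0.3753, 0.2414]
tcp_rot: [180.0, 0.0, 90.0]
wrist_force: [0.6, 0.0, 0.3]
opening: 0.0685
```

Emit:
{"api": "play_rows", "payload": {"commands": "0.8 20 -30 -10 0; 0.8 40 -60 -20 0; 0.8 55 -85 -30 0; 0.8 55 -85 -30 0; 0.8 55 -85 -30 0"}}

```text
time: 11.42
ee_pos: [0.4883, -0.4587, 0.2086]
tcp_rot: [-179.8, -0.2, 89.9]
wrist_force: [-0.8, 0.6, 0.1]
opening: 0.0683
```

```bash
python3 - <<'E'
from m import *
o,im=snap("wrist","w8"); print(o['ee_pos'],o['opening'],o['wrist_force'],o['q'],o['time'])
print(proj("wrist",[(.528,-.468,.02)],o))
E
```

```text
[ 0.4883 -0.4587  0.2086] 0.06832190719109221 [-0.8103  0.6147  0.079 ] [-43.2159  22.331   28.2408  96.1741   0.0077  46.8392] 11.4167
[[348.9805 188.8518]]
```

View pics/w8.png

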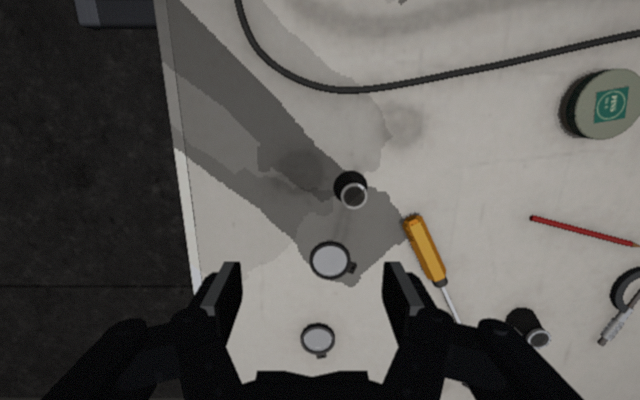

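```bash
python3 - <<'E'
from m import *
im=cv2.imread("pics/w8.png"); o=get_obs()
h=cv2.cvtColor(im,cv2.COLOR_BGR2HSV); H,S,V=h[...,0],h[...,1],h[...,2]
print("driver",ray("wrist",[(405,218),(415,213)],.015,o)[:,:2])
print("black lens edges",ray("wrist",[(329,241),(310,260),(350,266)],.004,o)[:,:2])
print("rim",ray("wrist",[(354,196)],.04,o), "foot",ray("wrist",[(334,186),(366,186),(349,171)],.0,o), ray("wrist",[(334,186),(366,186)],.003,o))
cv2.imwrite("pics/w8c.png",cv2.resize(im[150:280,290:460],None,fx=4.5,fy=4.5,interpolation=cv2.INTER_CUBIC))
E
```

```text
driver [[ 0.5938 -0.5039]
 [ 0.6045 -0.4979]]
black lens edges [[ 0.5085 -0.5377]
 [ 0.4856 -0.5633]
 [ 0.5351 -0.5715]]
rim [[ 0.5313 -0.4703  0.04  ]] foot [[ 0.5133 -0.4704  0.    ]
 [ 0.5501 -0.4704  0.    ]
 [ 0.5299 -0.4528  0.    ]] [[ 0.5131 -0.4695  0.003 ]
 [ 0.5495 -0.4695  0.003 ]]
```

View pics/w8c.png

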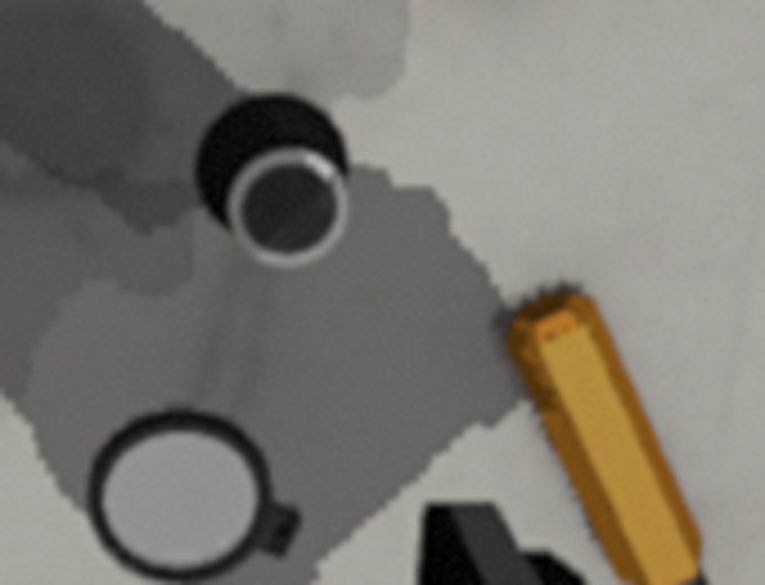

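Emit:
{"api": "play_rows", "payload": {"commands": "0.8 20 -5 -25 0; 0.8 40 -11 -60 0; 0.8 43 -12 -95 0; 0.8 43 -12 -118 0; 0.8 43 -12 -118 0; 0.8 43 -12 -118 0"}}

```text
time: 11.97
ee_pos: [0.5302, -0.4691, 0.095]
tcp_rot: [-180.0, -0.0, 90.0]
wrist_force: [-0.8, -0.3, 1.1]
opening: 0.0684
```

```bash
python3 - <<'E'
from m import *
o,im=snap("wrist","w9"); print(o['ee_pos'],o['opening'],o['wrist_force'],o['q'],o['time'])
print(proj("wrist",[(.5315,-.4705,.04),(.5315,-.4705,.0)],o))
E
```

```text
[ 0.5302 -0.4691  0.095 ] 0.0683894516140848 [-0.7548 -0.2785  1.1328] [-41.5028  26.6183  21.3918  84.8084   0.0024  48.5059] 11.9667
[[313.545  230.2422]
 [313.2913 210.4366]]
```

View pics/w9.png

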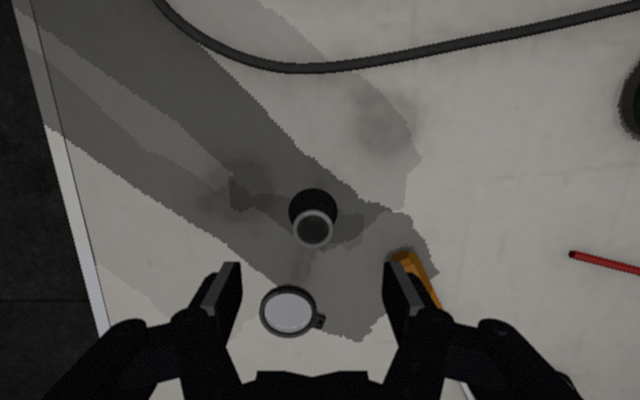

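Emit:
{"api": "play_rows", "payload": {"commands": "0.65 1 -1 -5 0; 0.65 1 -1 -25 0; 0.65 1 -1 -50 0; 0.65 1 -1 -70 0; 0.65 1 -1 -78 0; 0.65 1 -1 -78 0; 0.65 1 -1 -78 0"}}

```text
time: 12.6
ee_pos: [0.5319, -0.4717, 0.0179]
tcp_rot: [179.9, 0.1, 89.9]
wrist_force: [0.1, 0.4, -0.3]
opening: 0.0555
```

```bash
python3 - <<'E'
from m import *
o,im=snap("wrist","w10"); print(o['ee_pos'],o['opening'],o['wrist_force'])
E
```

```text
[ 0.5319 -0.4717  0.0179] 0.0555425141185158 [ 0.103   0.4427 -0.3241]
```

View pics/w10.png

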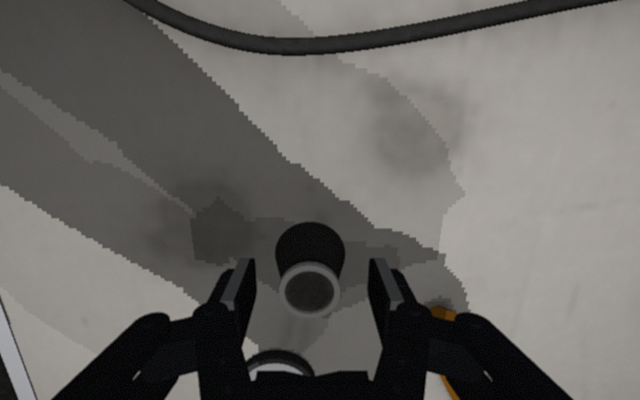

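Emit:
{"api": "play_rows", "payload": {"commands": "0 0 0 0 0; 0 0 0 0 0; 0 0 0 0 0; 0 0 0 0 0; 0 0 0 0 0; 0 0 0 0 0; 0 0 0 0 0; 0 0 0 0 0", "force": 45}}

```text
time: 13.32
ee_pos: [0.5321, -0.4719, 0.0183]
tcp_rot: [179.9, 0.1, 89.9]
wrist_force: [-0.5, 0.6, 6.5]
opening: 0.0296
```

Emit:
{"api": "play_rows", "payload": {"commands": "0 0 0 3 0; 0 0 0 8 0; 0 0 0 15 0; 0 0 0 25 0; 0 0 0 40 0; 0 0 0 40 0; 0 0 0 40 0"}}

```text
time: 13.9
ee_pos: [0.532, -0.4718, 0.0576]
tcp_rot: [179.9, 0.1, 89.9]
wrist_force: [-0.2, 0.1, -0.9]
opening: 0.0299
```

```bash
python3 - <<'E'
from m import *
o,im=snap("wrist","w11"); print(o['ee_pos'],o['opening'],o['wrist_force'])
E
```

```text
[ 0.532  -0.4718  0.0576] 0.029914699929237093 [-0.2281  0.0675 -0.8583]
```

View pics/w11.png

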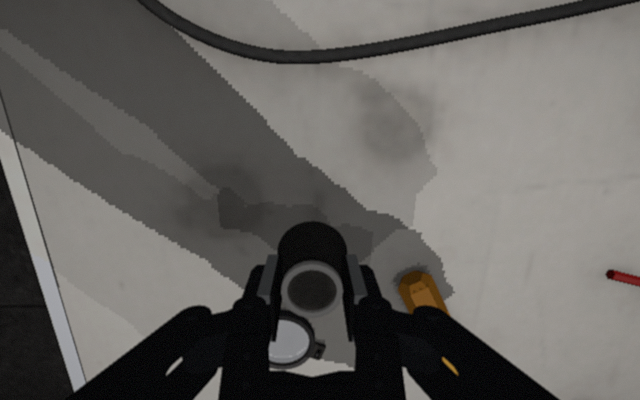

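Emit:
{"api": "play_rows", "payload": {"commands": "0 0 0 20 0; 0 -3 3 50 0; 0 -10 10 85 0; 0 -20 20 120 0; 0 -35 40 150 0; 0 -55 65 180 0; 0 -75 92 200 0; 0 -95 120 210 0; 0 -115 150 212 0; 0 -135 180 212 0"}}

```text
time: 14.78
ee_pos: [0.3955, -0.2901, 0.2682]
tcp_rot: [180.0, 0.0, 89.9]
wrist_force: [0.1, 0.7, -0.4]
opening: 0.0294
```

Emit:
{"api": "play_rows", "payload": {"commands": "0 -17 30 0 0; 0 -34 62 0 0; 0 -48 97 0 0; 0 -57 134 0 0; 0 -60 172 0 0; 0 -60 212 0 0; 0 -60 250 0 0; 0 -57 290 0 0; 0 -50 328 0 0; 0 -40 365 0 0"}}

```text
time: 15.62
ee_pos: [0.3557, 0.0758, 0.2679]
tcp_rot: [180.0, -0.0, 90.0]
wrist_force: [0.3, -1.5, -0.7]
opening: 0.0292
```

Emit:
{"api": "play_rows", "payload": {"commands": "0 15 30 0 0; 0 35 60 0 0; 0 57 85 0 0; 0 80 107 0 0; 0 103 127 0 0; 0 125 144 0 0; 0 145 157 0 0; 0 158 164 0 0; 0 163 165 0 0; 0 163 165 0 0"}}

```text
time: 16.45
ee_pos: [0.5199, 0.2389, 0.2665]
tcp_rot: [-179.9, 0.1, 90.0]
wrist_force: [0.5, -0.3, -0.7]
opening: 0.0296
```

```bash
python3 - <<'E'
from m import *
o,im=snap("wrist","w12"); print(o['ee_pos'],o['tcp_rot'],o['opening'],o['wrist_force'],o['time'])
E
```

```text
[0.5199 0.2389 0.2665] [-179.8783    0.0625   89.955 ] 0.02960227484153218 [ 0.5471 -0.3353 -0.6703] 16.45
```

View pics/w12.png

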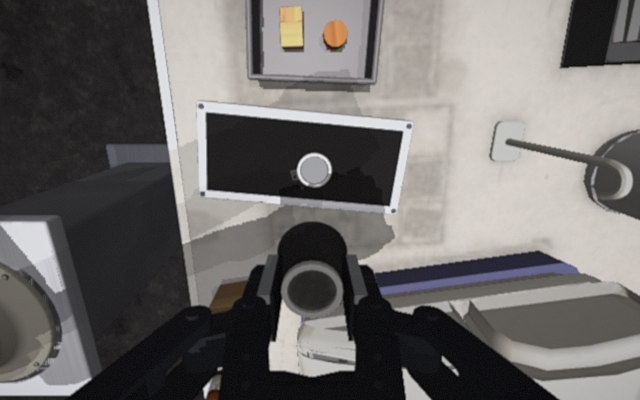

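```bash
python3 - <<'E'
from m import *
o=get_obs(); im=cv2.imread("pics/w12.png")
h=cv2.cvtColor(im,cv2.COLOR_BGR2HSV); H,S,V=h[...,0],h[...,1],h[...,2]
r=np.zeros(V.shape,bool); r[148:192,294:336]=1
for c in cont((V>110)&(S<60)&r,200): print("lens",cv2.boundingRect(c),cv2.minEnclosingCircle(ray("wrist",c[:,0],.0285,o)[:,:2].astype(np.float32)))
r[:]=0; r[250:325,275:350]=1
for t in (60,80,100):
  for c in cont((V>t)&(S<60)&r,200)[:2]: print("rim",t,cv2.boundingRect(c),cv2.minEnclosingCircle(ray("wrist",c[:,0],o['ee_pos'][2]+.022,o)[:,:2].astype(np.float32)))
print("manual rim",ray("wrist",[(312,288.5),(280,288),(343,288)],o['ee_pos'][2]+.022,o), "tcp-axis",o['ee_pos'])
# foot silhouette top edge (far +y) at v=222
print("foot +y edge",ray("wrist",[(312,222),(277,248),(347,248)],o['ee_pos'][2]-.016,o))
cv2.imwrite("pics/w12c.png",cv2.resize(im[200:340,230:400],None,fx=4,fy=4))
E
```

```text
lens (296, 153, 36, 34) ((0.5213601589202881, 0.23861797153949738), 0.02163577452301979)
rim 60 (277, 261, 70, 64) ((0.5192751288414001, 0.23578013479709625), 0.020207485184073448)
rim 80 (278, 262, 69, 63) ((0.5195041298866272, 0.2356186807155609), 0.019927682355046272)
rim 100 (278, 264, 69, 61) ((0.5195043683052063, 0.23493048548698425), 0.019509131088852882)
manual rim [[0.5195 0.2422 0.2892]
 [0.5055 0.2424 0.2892]
 [0.5331 0.2424 0.2892]] tcp-axis [0.5192 0.2385 0.2672]
foot +y edge [[0.5195 0.2585 0.2512]
 [0.5002 0.2431 0.2512]
 [0.5388 0.2431 0.2512]]
```

View pics/w12c.png

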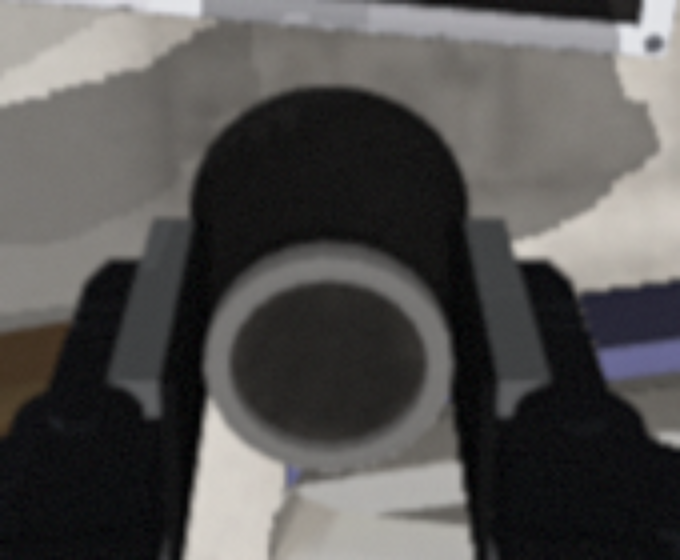

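Emit:
{"api": "play_rows", "payload": {"commands": "0 2 -2 -25 0; 0 2 -2 -55 0; 0 2 -2 -85 0; 0 2 -2 -115 0; 0 2 -2 -140 0; 0 2 -2 -160 0; 0 2 -2 -175 0; 0 2 -2 -180 0; 0 2 -2 -180 0; 0 2 -2 -180 0"}}

```text
time: 17.33
ee_pos: [0.5213, 0.2366, 0.0892]
tcp_rot: [179.9, -0.0, 89.9]
wrist_force: [0.1, -0.5, -0.1]
opening: 0.0292
```

```bash
python3 - <<'E'
from m import *
o,im=snap("wrist","w13"); print(o['ee_pos'],o['tcp_rot'],o['opening'],o['wrist_force'],o['time'])
o,s=snap("scene","s13")
cv2.imwrite("pics/c13.png",np.hstack([cv2.resize(im[150:350,200:420],(440,400)),cv2.resize(s[230:330,205:295],(360,400),interpolation=cv2.INTER_CUBIC)]))
E
```

```text
[0.5213 0.2366 0.0892] [179.9483  -0.0244  89.935 ] 0.029189227621287405 [ 0.0525 -0.4973 -0.061 ] 17.3333
```

View pics/c13.png

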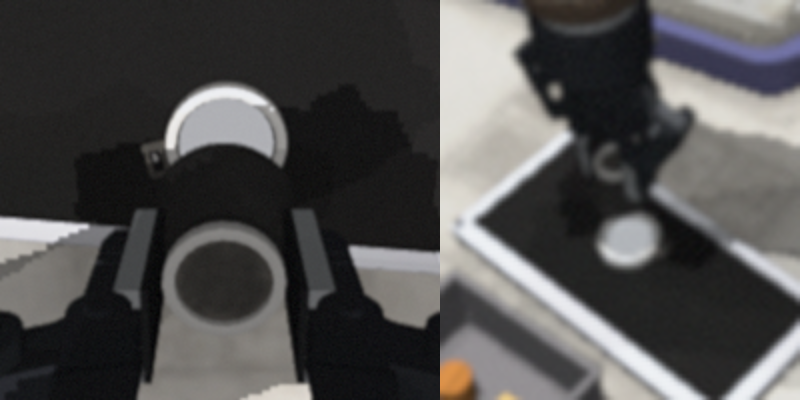

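View pics/s13.png

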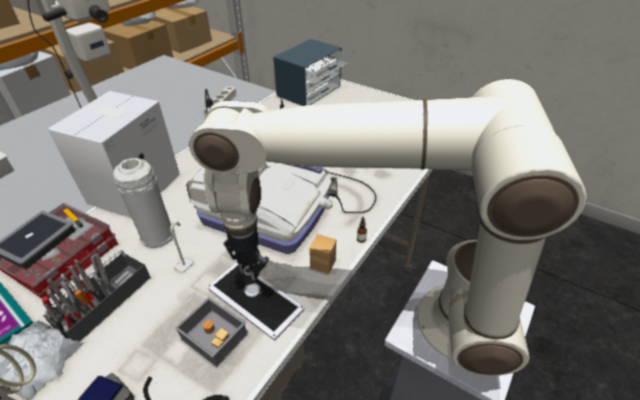

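```bash
python3 - <<'E'
from m import *
o=get_obs()
print("lens top/left/right edge",ray("wrist",[(313.5,191.2),(282.5,222),(344,222)],.0285,o))
print("foot far edge",ray("wrist",[(312,221.5)],o['ee_pos'][2]-.016,o))
print("rim",ray("wrist",[(312,287.5)],o['ee_pos'][2]+.022,o))
E
```

```text
lens top/left/right edge [[0.5234 0.261  0.0285]
 [0.5021 0.2391 0.0285]
 [0.5444 0.239  0.0285]]
foot far edge [[0.5222 0.2572 0.0738]]
rim [[0.5221 0.241  0.1118]]
```

Emit:
{"api": "play_rows", "payload": {"commands": "0 1 1 -5 0; 0 1 1 -12 0; 0 1 1 -19 0; 0 1 1 -24 0; 0 1 1 -27 0; 0 1 1 -27 0; 0 1 1 -27 0; 0 1 1 -27 0; 0 1 1 -27 0"}}

```text
time: 18.18
ee_pos: [0.5226, 0.2379, 0.0614]
tcp_rot: [180.0, -0.0, 90.0]
wrist_force: [-0.7, 0.3, -0.6]
opening: 0.0294
```

```bash
python3 - <<'E'
from m import *
o,im=snap("wrist","w14"); print(o['ee_pos'],o['tcp_rot'],o['opening'],o['wrist_force'],o['time'])
o2,s=snap("scene","s14"); o2,t=snap("top","t14")
# reference: standing loupe in w10
r=dict(ee_pos=np.array([.5319,-.4717,.0179]),tcp_rot=np.array([179.9,.1,89.9]))
print("ref rim/foot",ray("wrist",[(309,290.5)],.04,r)[0]-r['ee_pos'],ray("wrist",[(310,222)],.002,r)[0]-r['ee_pos'])
cv2.imwrite("pics/c14.png",np.hstack([cv2.resize(im[150:350,200:420],(440,400)),cv2.resize(s[230:330,205:295],(360,400),interpolation=cv2.INTER_CUBIC)]))
E
```

```text
[0.5226 0.2379 0.0614] [179.9715  -0.0122  89.951 ] 0.0294219896132193 [-0.7093  0.2556 -0.5848] 18.1833
ref rim/foot [-0.0011  0.0027  0.0221] [-0.0007  0.02   -0.0159]
```

View pics/c14.png

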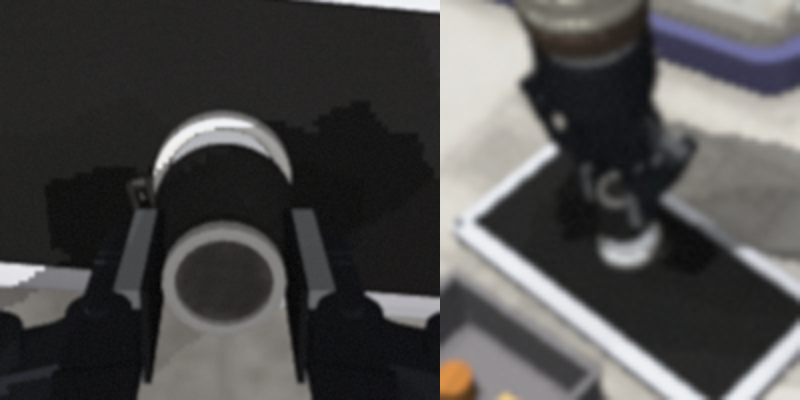

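View pics/t14.png

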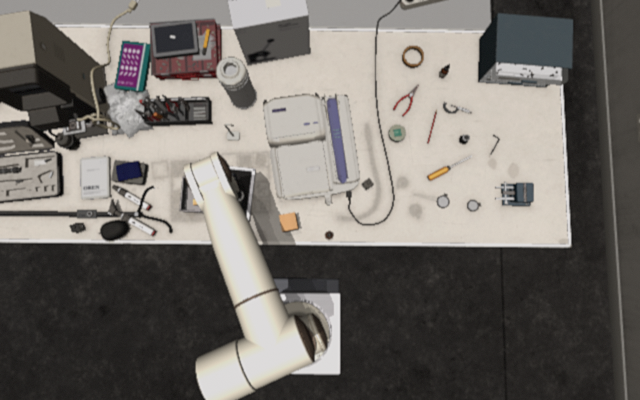

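Emit:
{"api": "play_rows", "payload": {"commands": "0 0 0 0 0; 0 0 0 0 0; 0 0 0 0 0; 0 0 0 0 0"}}

```text
time: 18.67
ee_pos: [0.5224, 0.2378, 0.0611]
tcp_rot: [180.0, -0.0, 89.9]
wrist_force: [0.0, -0.5, -1.4]
opening: 0.0291
```

```bash
python3 -c "
from workcell import *
o=get_obs();print(o['ee_pos'],o['opening'],o['time']);print(job_done())"
```

```text
[0.52243369 0.23781449 0.06107871] 0.029092316853714446 18.6667
the job is handed in; nothing more can be done
None
```

I put both offcuts in the scrap tray, then carried the near loupe round the front of the bench unit. I handed the job in at 18.7 s with the loupe still gripped over the lens; the hand-in gives no verdict.

- **Offcuts:** both lay in the tray, let go, in the wrist pictures after each drop and again on the way back with the loupe.
- **Loupe:** its axis is within about 2 mm of the lens centre. The foot is about 14–15 mm above the lens, worked out from the tool height at the grasp. Tilt is about 0.03 rad or less, and the grip is steady at a 29 mm opening.
- **Lens:** successive measurements put it within about 2–3 mm of its first position, which is about what the camera calibration allows, so I saw no sign that it moved.
- **Other items:** the carton, bottle, viewer and spare lens looked unmoved in the last top picture.
- **Disagreement in the checks:** the rim and the foot edge of the loupe gave axis positions about 3 mm apart in y. A picture of the loupe standing upright before the lift showed about 2 mm of the same difference. I therefore took most of it as measurement bias rather than tilt.
- **Unexpected contact force:** the wrist force rose to about 6 N upward when the fingers closed on the dowel and on the loupe. It was probably the fingertips pressing down, and it is far below the limits.

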